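Open the craft-knife safety case

TASK

Open the craft-knife safety case: press its two orange buttons down together, one fingertip on each, and keep both down until the lid has sprung up clear of its catches; then let go and leave the lid standing fully open. The case stays where it is on the table, nothing is picked up, and the things around it are not disturbed.

Things in the scene. Friction and masses are not known exactly. Their poses are not given: they have to be found in the camera images.
- case: dark grey craft-knife case, clear sprung lid, loose on the table (slides if shoved); 216 mm deep (x), 250 wide (y), 50 high, about 1.7 kg. Origin on the table under the midpoint between the buttons; its x points from the buttons to the hinge, y along the row of buttons, z up. Flat lock housing at x -24 to 22 mm, top at 50 mm, full width, carries the buttons and a flush key lock between them
- button_l (a joint): travel of the left button (on the case's +y side), m: 0 up, 0.006 fully down. Sprung: about 1.4 N to start, 4.5 N fully down, and it comes back up by itself. Its bolt is drawn from about 0.0045
- button_r (a joint): travel of the right button (on the case's -y side), the same as the left one
- button_l_top (a point): centre of the top face of the left button, a round orange cap 22 mm across that stands 8 mm proud of the lock housing (58 mm above the table at rest) and moves straight down; at (0, 32, 58) mm in the case's frame
- button_r_top (a point): centre of the top face of the right button, the same, at (0, -32, 58) mm in the case's frame: the buttons are 64 mm apart centre to centre
- lid (a joint): angle of the lid, rad: 0 shut, 1.3 fully open (at its stop). Each button draws one steel bolt; either bolt alone keeps the lid shut, so pressing one button after the other does nothing. Once both are drawn, a light spring and damper raise it unaided in 2 to 3 s and keep it open; the bolts can catch it again only below about 0.1
- lid_front (a point): middle of the lid's front edge, on its top, 25 mm behind the line of the buttons and 50 mm above the table when shut; hinged 167 mm further back, the edge rises and swings back away from the buttons
- tube: bystander: cardboard tube standing on end, 52 mm across, 170 mm high; origin at the centre of its foot
- glue: bystander: brown glue bottle with a white nozzle, 48 mm across, 152 mm high; origin at the centre of its foot
- tape: bystander: roll of cream masking tape lying flat, 90 mm across, 24 mm high; origin at the centre of its underside
- pencil: bystander: yellow pencil lying on the table in front of the case, 163 mm long along its x axis, 7 mm thick; origin under it, 75 mm from its rubber end

How it is judged:
On the way:
1. a fingertip still holds each button down while the lid springs up clear of its catches (value of joint each of button_l, button_r above 0.003 m and contact force between the fingers and button_l above 0.5 N and contact force between the fingers and button_r above 0.5 N and value of joint lid above 0.1 rad), for 0.1 s.
At the end, for the whole second after the job is handed in: the lid stands open beyond 1.15 rad (of 1.3), both buttons are back up (within 1.5 mm), the case is flat on the table within 15 mm of where it stood, and tube, glue, tape and pencil are within 20 mm of where they were and not tipped (value of joint lid above 1.15 rad and value of joint each of button_l, button_r below 0.0015 m and distance of case from where it was at the start of the episode below 0.015 m and angle between case's own z axis and vertical below 0.05 rad and distance of each of tube, glue, tape, pencil from where it was at the start of the episode below 0.02 m and angle between each of tube, glue, tape, pencil's own z axis and vertical below 0.15 rad); the robot touches nothing.
It fails at once if the case is shoved, lifted or tipped (distance of case from where it was at the start of the episode above 0.02 m or height (world z) of case above 0.008 m or angle between case's own z axis and vertical above 0.08 rad).
It fails at once if the tube is disturbed or picked up (distance of tube from where it was at the start of the episode above 0.025 m or angle between tube's own z axis and vertical above 0.3 rad).
It fails at once if the glue is disturbed or picked up (distance of glue from where it was at the start of the episode above 0.025 m or angle between glue's own z axis and vertical above 0.3 rad).
It fails at once if the tape is disturbed or picked up (distance of tape from where it was at the start of the episode above 0.025 m or angle between tape's own z axis and vertical above 0.3 rad).
It fails at once if the pencil is disturbed or picked up (distance of pencil from where it was at the start of the episode above 0.025 m or angle between pencil's own z axis and vertical above 0.3 rad).
It also fails if it takes over 40 s, if anything falls off the work surface, if the arm or the gripper's body presses on something with over 40 N, if the wrist force passes 120 N, or if a joint passes its speed limit or range.

ROBOT

A 6-joint arm with a two-finger parallel gripper is mounted at the origin on the work surface. World frame = base frame: x ahead of the robot, y to its left, z up, the work surface at z = 0. Lengths are in m, angles in rad, forces in N, time in s.
With the tool pointing down it reaches from about 0.25 to 0.8 m from the base axis. Payload 3.9 kg.
Tool frame: the origin (TCP) lies midway between the tips of the shut fingers; the grasp point (between the pads) lies 19 mm behind it (bot.pinch_z is the distance from the TCP to the grasp point, in m); z points along the fingers, y is the line along which they close (so a half turn about z gives the same grasp; the last joint's range is limited). The gripper opens to 85 mm and grips with 20 to 120 N. Pads are 22 mm wide; open, the fingers measure 114 mm over their backs; the gripper's body (76 mm by 85 mm) begins 54 mm behind the grasp point. The pads swing forward as they close: fully open they stand 13 mm farther back than shut.
Start: joints at [1.24, 0.26, -0.138, 1.173, 0, 1.571], TCP at [0.171, 0.497, 0.231] pointing down, gripper open.
Joint ranges: [-2.78, 2.78], [-0.83, 1.72], [-1.28, 1.37], [-1.9, 2.12], [-1.57, 1.48], [-3.14, 3.14]. Speed limits (rad/s): [2.57, 2.57, 3.14, 3.14, 3.14, 3.14].

INTERFACE

Orientations are given as [roll, pitch, yaw] about the fixed x, y, z axes, in that order (R = Rz(yaw) Ry(pitch) Rx(roll)).
In Python, from workcell import bot gives the robot as it stands. The module is installed in compiled form; this text tells all that it offers.
- The arm moves only by the tool play_rows, never from a script. Its argument "moves" is a list of rows, each a list of 2 entries, a list of its own where there are three numbers: the shift along the world's x, y, z in m, then the turn about the world's z in rad. A call has 1 to 8 rows; each row shifts and turns the commanded pose from where the row before left it; what a row does not reach is not made up. A row lasts 1/10 s, in which the tool goes at most 50 mm and 8.59 degrees, less where a joint would pass 70% of its speed; a pose out of reach is approached as far as the arm can. A call with a gripper value outside its range is refused whole. "claw" is the finger opening in m, from 0 to 0.0854, set as the call begins (left out, the last holds). The fingers move at their own pace and stop on an object; "force" is the grip in N (left out, the last holds). Time passes only in rows, so rows that do not move let the fingers close. It gives the time, the measured TCP pose, the force, the opening and the grip force at its end, in the units of the state.
- bot.read_state(): the state, without advancing time (a new reading comes with each control period).
- bot.snapshot(name): name is "side" or "top" or "wrist"; returns a dict with "color" (420x560x3 uint8, red, green, blue), "intrinsics" (3x3 intrinsics, pixels), "k1" (the pictures are not rectified: a ray, as slopes to the right and down, at radius r is drawn at 1 + k1 r^2 times it, then the intrinsics apply), "camera_from_world" (4x4, takes a point from world to camera coordinates). Camera axes: x right, y up, looking along -z (the intrinsics and any distortion apply to the point x, -y, -z); pixel columns grow to the right and rows downward; lengths in m; the calibration is good to about 2 mm. A picture is of the moment at which its call begins. There is no depth.
- bot.job_done(): hands the job in; it is judged then, once.
The state is a dict: "time": time; "joint_positions": joint angles; "joint_velocities": joint speeds; "joint_torque": joint torques, N m; "tcp_pos": TCP position; "tcp_rot": TCP orientation; "contact_force": force on the tool from outside, world axes, zero at the start; "wrist_torque": the same for the moment, N m; "gripper_width": opening from 0.0 (shut) to 1.0 (fully open); "finger_force": force on a finger pad.
Only numpy, scipy, OpenCV 4.12 (cv2) and the standard library are available. Lean on these libraries where they do the work, as an engineer would, in place of code of your own. Each camera call takes 0.05 s, during which the arm holds its last target. There are 200 camera calls.

## Working session

There is one attempt and no reset: what is moved stays moved. The work goes in short steps, Python scripts to look and compute and a tool call to move; the robot and the scene stay as the last step left them, time stands still between calls to the robot, and variables do not carry over. Pictures are saved under pics/ and viewed, at most 10 in all, crops included, and the job is handed in when it is done.

Besides the shell and the picture viewer there is one more tool, called by a JSON object that holds its "api" and its "payload", one argument or row to a line. play_rows: Moves the arm, as the interface text tells. Its arguments: {"type":"object","properties":{"moves":{"type":"array","items":{"type":"array"}},"claw":{"type":"number"},"force":{"type":"number"}},"required":["moves"]}

```bash
mkdir -p pics; cat > h.py <<'E'
import numpy as np, cv2
from workcell import bot
def snap(n,f=None):
    s=bot.snapshot(n)
    if f: cv2.imwrite(f,s["color"][:,:,::-1])
    return s
def ray(s,u,v):
    K=np.array(s["intrinsics"]);d=np.array([(u-K[0,2])/K[0,0],(v-K[1,2])/K[1,1]])
    p=d.copy()
    for _ in range(20): p=d/(1+s["k1"]*(p@p))
    T=np.array(s["camera_from_world"]);R=T[:3,:3]
    return -R.T@T[:3,3], R.T@np.array([p[0],-p[1],-1])
def onz(s,u,v,z):
    c,d=ray(s,u,v);return c+d*(z-c[2])/d[2]
def orange(s,amin=15):
    h=cv2.cvtColor(s["color"],cv2.COLOR_RGB2HSV)
    m=cv2.inRange(h,(4,150,110),(17,255,255))
    n,l,st,ce=cv2.connectedComponentsWithStats(m)
    return [(ce[i].round(1),st[i]) for i in range(1,n) if st[i][4]>=amin]
E
python3 - <<'E'
from h import *
for n in("top","side"):
    s=snap(n,f"pics/{n}1.png")
    for c,st in orange(s): print(n,c,st,onz(s,*c,.058).round(4))
st=bot.read_state();print(st["tcp_pos"],st["tcp_rot"],st["time"],bot.pinch_z)
E
```

```text
top [269.2 253.5] [265 249   9  10  70] [0.503  0.0595 0.058 ]
top [298.2 259.5] [294 255   9  10  70] [ 0.4896 -0.0027  0.058 ]
side [291.8  69.9] [278  65  30  10 110] [0.8684 0.6921 0.058 ]
side [246.8  78.6] [236  75  24   8  65] [0.7034 0.6974 0.058 ]
side [222.3  85.1] [219  82   7   7  36] [0.6138 0.6905 0.058 ]
side [ 33. 138.] [ 22 131  22  14 105] [-0.0167  0.6565  0.058 ]
side [245.1 150.3] [238 147  14   7  71] [0.5693 0.3295 0.058 ]
side [256.3 221.3] [252 218  10   8  65] [0.5039 0.0614 0.058 ]
side [260.3 241. ] [256 237  10   9  72] [ 0.4907 -0.001   0.058 ]
side [267.2 320.8] [259 318  18  10  32] [ 0.4276 -0.207   0.058 ]
[0.17031543 0.49594299 0.23055609] [-3.13982502e+00  4.05607752e-05  2.81084290e+00] 0.1 0.0187
```

View pics/top1.png

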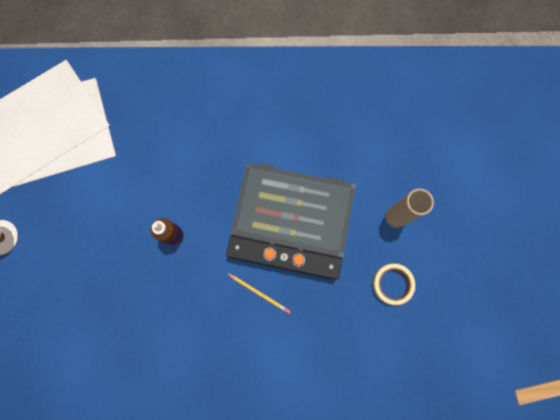

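View pics/side1.png

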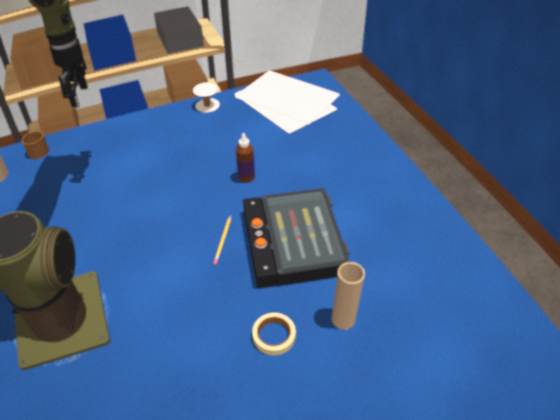

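The top view shows the buttons at pixels (269,253) and (298,259). The side view shows them at (256,221) and (260,241). The two views agree to about 2 mm, and the measured spacing is 64 mm. That puts the midpoint at about (0.497, 0.029), with the case yawed about -0.21 rad, so the tool needs to turn +0.12. The glue and tube are clear of the path.

{"api": "play_rows", "payload": {
  "moves": [
    [[0.03,-0.043,0],0.015],
    [[0.03,-0.043,0],0.015],
    [[0.03,-0.043,0],0.015],
    [[0.03,-0.043,0],0.015],
    [[0.03,-0.043,0],0.015],
    [[0.03,-0.043,0],0.015],
    [[0.03,-0.043,0],0.015],
    [[0.03,-0.043,0],0.015]
  ],
  "claw": 0.05
}}

```text
time: 0.9
tcp_pos: [0.3999, 0.1665, 0.2312]
tcp_rot: [3.142, -0.0, 2.932]
contact_force: [1.3, 1.1, 0.8]
gripper_width: 0.584
finger_force: 0.0
```

{"api": "play_rows", "payload": {
  "moves": [
    [[0.03,-0.041,-0.02],0],
    [[0.03,-0.041,-0.02],0],
    [[0.02,-0.041,-0.02],0],
    [[0,0,-0.03],0],
    [[0,0,0],0],
    [[0,0,0],0]
  ]
}}

```text
time: 1.5
tcp_pos: [0.4732, 0.0524, 0.1444]
tcp_rot: [-3.141, -0.003, 2.931]
contact_force: [0.5, 0.1, 0.2]
gripper_width: 0.587
finger_force: 0.0
```

```bash
python3 - <<'E'
from h import *
st=bot.read_state();print(st["tcp_pos"],st["tcp_rot"],st["time"],st["gripper_width"],st["contact_force"])
for n in("wrist","side"):
    s=snap(n,f"pics/{n}2.png")
    for c,b in orange(s): print(n,c,b,onz(s,*c,.058).round(4))
E
```

```text
[0.47320952 0.05243315 0.14435109] [-3.14098653e+00 -2.64797059e-03  2.93084323e+00] 1.5 0.5871767558873102 [0.54737945 0.10604968 0.20485305]
wrist [525.2 210.1] [515 208  22   7  83] [0.5082 0.2443 0.058 ]
wrist [504.8 243.3] [499 233  14  20  89] [0.5325 0.2271 0.058 ]
wrist [215.5 240.4] [199 236  27  18  87] [0.4813 0.0046 0.058 ]
wrist [290.8 239.6] [279 236  27  15  82] [0.4927 0.061  0.058 ]
side [350.5  57.4] [343  55  15   6  34] [1.1049 0.697  0.058 ]
side [342.   61.4] [334  58  17   7  45] [1.0613 0.6813 0.058 ]
side [294.8  69.6] [278  64  34  11 154] [0.879 0.69  0.058]
side [ 40.4 143.2] [ 36 132   9  24  85] [0.0063 0.6171 0.058 ]
side [256.3 221.4] [252 218  10   8  64] [0.5038 0.0611 0.058 ]
side [260.3 241. ] [256 237  10   9  72] [ 0.4907 -0.001   0.058 ]
side [271.8 320.7] [259 318  29  10  56] [ 0.4363 -0.2104  0.058 ]
```

View pics/wrist2.png

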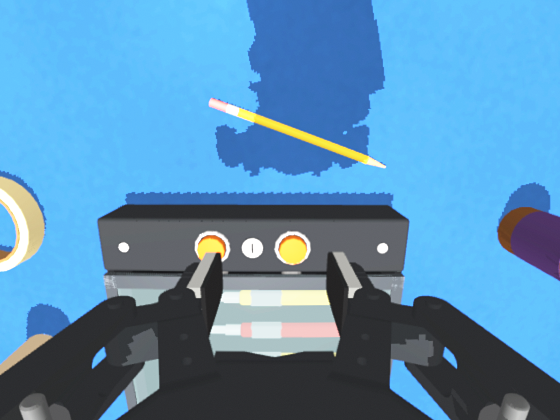

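The wrist view is overexposed. The buttons sit at about (211,246) and (292,246), and the fingertips at about (205,275) and (346,275). I'll project these through the calibration.

```bash
python3 - <<'E'
from h import *
s=snap("wrist")
h=cv2.cvtColor(s["color"],cv2.COLOR_RGB2HSV)
m=cv2.inRange(h,(4,120,110),(32,255,255));m[:225]=0;m[265:]=0;m[:,:180]=0;m[:,330:]=0
n,l,st,ce=cv2.connectedComponentsWithStats(m)
P=[]
for i in range(1,n):
    if st[i][4]>100: print(ce[i],st[i]);P.append(onz(s,*ce[i],.058));print(P[-1])
tcp=np.array(bot.read_state()["tcp_pos"]);y=np.array([np.sin(2.931),-np.cos(2.931)]);x=np.array([np.cos(2.931),np.sin(2.931)])
print("mid",(P[0]+P[1])/2,"d",np.linalg.norm(P[0]-P[1]))
for z in(.144,.149):
  for uv in[(215,253),(187,292),(205,256),(336,254),(357,296),(346,254)]:
    q=onz(s,*uv,z)[:2]-tcp[:2];print(z,uv,"tool xy mm",(q@x*1e3).round(1),(q@y*1e3).round(1))
cv2.imwrite("pics/crop.png",cv2.resize(s["color"][225:345,140:400,::-1],None,fx=3,fy=3,interpolation=cv2.INTER_CUBIC))
E
```

```text
[209.37450199 243.80079681] [196 232  28  27 502]
[ 4.85541022e-01 -3.05541887e-04  5.80000000e-02]
[290.70637584 246.0033557 ] [277 233  28  28 596]
[0.50036941 0.06071761 0.058     ]
mid [0.49295522 0.03020603 0.058     ] d 0.0627989314742868
0.144 (215, 253) tool xy mm 7.0 -29.4
0.144 (187, 292) tool xy mm -14.4 -44.8
0.144 (205, 256) tool xy mm 5.4 -34.4
0.144 (336, 254) tool xy mm 6.5 29.6
0.144 (357, 296) tool xy mm -16.7 41.8
0.144 (346, 254) tool xy mm 6.5 34.5
0.149 (215, 253) tool xy mm 9.1 -28.4
0.149 (187, 292) tool xy mm -11.6 -43.3
0.149 (205, 256) tool xy mm 7.6 -33.2
0.149 (336, 254) tool xy mm 8.6 28.6
0.149 (357, 296) tool xy mm -13.8 40.3
0.149 (346, 254) tool xy mm 8.6 33.3
```

View pics/crop.png

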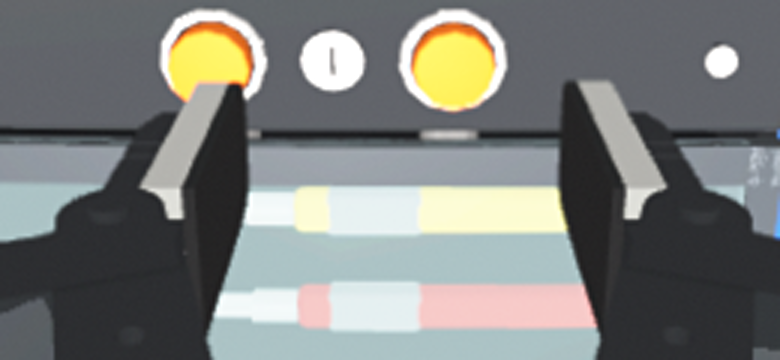

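The fingertip faces are about 5 mm thick and centred near ±30 mm at this opening. Widening to 0.056 will centre them on the buttons at ±32 mm. I'll move above the buttons, then lower to just over contact.

{"api": "play_rows", "payload": {
  "moves": [
    [[0.011,-0.012,0],0],
    [[0.01,-0.0115,0],0],
    [[0,0,-0.03],0],
    [[0,0,-0.03],0],
    [[0,0,-0.015],0],
    [[0,0,0],0],
    [[0,0,0],0]
  ],
  "claw": 0.056
}}

```text
time: 2.35
tcp_pos: [0.4963, 0.0285, 0.0701]
tcp_rot: [3.142, 0.001, 2.93]
contact_force: [0.4, 0.3, -0.3]
gripper_width: 0.658
finger_force: 0.0
```

```bash
python3 - <<'E'
from h import *
s=snap("wrist")
cv2.imwrite("pics/w3.png",s["color"][:,:,::-1])
s=snap("side");cv2.imwrite("pics/s3.png",cv2.resize(s["color"][170:290,200:340,::-1],None,fx=5,fy=5,interpolation=cv2.INTER_CUBIC))
E
```

```text
(no output)
```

View pics/w3.png

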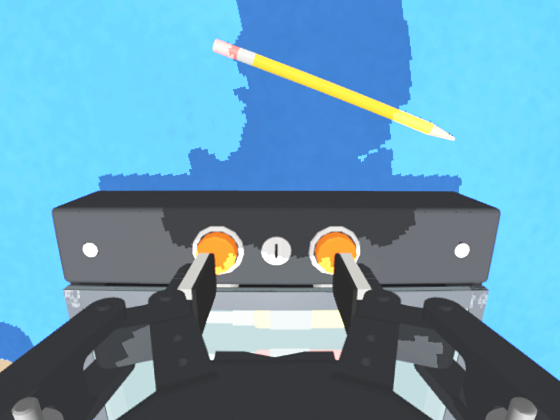

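View pics/s3.png

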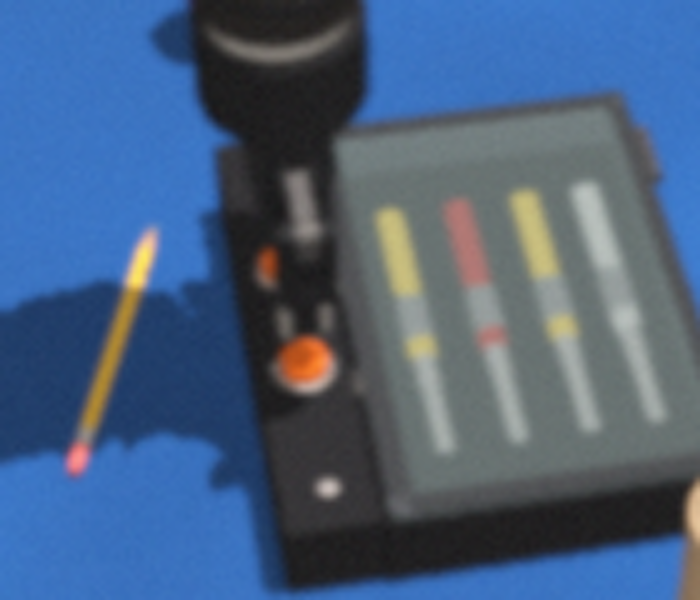

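The wrist view has the buttons at about (218,251) and (335,250), with the tip faces at about (198,275) and (352,275). I'll check the tips against the buttons in world coordinates.

```bash
python3 - <<'E'
from h import *
s=snap("wrist");st=bot.read_state();print(st["tcp_pos"])
t=np.array(st["tcp_pos"])[:2];a=np.pi-.211
x=np.array([np.cos(a),np.sin(a)]);y=np.array([np.sin(a),-np.cos(a)])
f=lambda uv,z:(((onz(s,*uv,z)[:2]-t)@np.c_[x,y])*1e3).round(1)
print("btn",f((218,251),.058),f((335,250),.058))
for z in(.074,.078,.082): print(z,[f(p,z) for p in[(204,255),(213,255),(181,294),(195,296),(337,255),(346,255),(357,296),(370,294)]])
E
```

```text
[0.4968634  0.02879263 0.07097414]
btn [  3.2 -29.8] [ 3.7 31.5]
0.074 [array([  7.8, -33.5]), array([  7.8, -29.2]), array([-13. , -46.2]), array([-14.1, -39.4]), array([ 7.7, 29.2]), array([ 7.7, 33.5]), array([-14.2,  40.4]), array([-13.2,  46.8])]
0.078 [array([  9.5, -32.6]), array([  9.5, -28.4]), array([-10.7, -44.9]), array([-11.7, -38.3]), array([ 9.4, 28.4]), array([ 9.4, 32.5]), array([-11.9,  39.2]), array([-10.9,  45.4])]
0.082 [array([ 11.2, -31.6]), array([ 11.2, -27.6]), array([ -8.4, -43.6]), array([ -9.4, -37.1]), array([11.2, 27.5]), array([11.1, 31.5]), array([-9.5, 38. ]), array([-8.5, 44.1])]
```

```bash
python3 - <<'E'
from h import *
s=snap("wrist");st=bot.read_state();K=np.array(s["intrinsics"])
t=np.array(st["tcp_pos"]);a=np.pi-.211
x=np.array([np.cos(a),np.sin(a),0]);y=np.array([np.sin(a),-np.cos(a),0]);z=np.array([0,0,-1.])
B=np.c_[x,y,z]
c,d=ray(s,280,210);print("cam tool mm",(c-t)@B*1e3,"dir",d@B/np.linalg.norm(d))
# for both hypotheses: y-position of strip ends on planes tool-x = -11, +11
for xp in(-11,0,11):
  for p in[(204,255),(213,255),(181,294),(195,296),(346,255),(337,255)]:
    c,d=ray(s,*p);C=(c-t)@B*1e3;D=d@B;k=(xp-C[0])/D[0];print(xp,p,(C+k*D).round(1))
E
```

```text
cam tool mm [  67.23594405   -0.70339808 -141.87298248] dir [-0.2615259   0.020584    0.96497694]
-11 (204, 255) [-11.  -43.7  40.4]
-11 (213, 255) [-11.  -38.1  40.5]
-11 (181, 294) [-11.  -45.   -6.8]
-11 (195, 296) [-11.  -37.8  -8.5]
-11 (346, 255) [-11.   44.2  40.2]
-11 (337, 255) [-11.   38.6  40.2]
0 (204, 255) [  0.  -37.7  14.8]
0 (213, 255) [  0.  -32.9  14.8]
0 (181, 294) [  0.  -38.8 -25.8]
0 (195, 296) [  0.  -32.6 -27.3]
0 (346, 255) [ 0.  37.9 14.6]
0 (337, 255) [ 0.  33.1 14.6]
11 (204, 255) [ 11.  -31.6 -10.8]
11 (213, 255) [ 11.  -27.6 -10.8]
11 (181, 294) [ 11.  -32.6 -44.8]
11 (195, 296) [ 11.  -27.4 -46. ]
11 (346, 255) [ 11.   31.6 -11. ]
11 (337, 255) [ 11.   27.6 -11. ]
```

The pale strips are the side faces of the fingers. The tips are 11 mm behind the TCP at y ±28 to 32 mm, so they're over the buttons. Contact should come at a TCP height of about 0.047 and full travel at about 0.041.

{"api": "play_rows", "payload": {
  "moves": [
    [[-0.002,0.001,-0.01],0],
    [[0,0,-0.01],0],
    [[0,0,-0.003],0],
    [[0,0,-0.002],0],
    [[0,0,0],0]
  ],
  "claw": 0.058
}}

```text
time: 3.05
tcp_pos: [0.494, 0.0301, 0.0472]
tcp_rot: [3.141, 0.002, 2.931]
contact_force: [-5.5, 0.3, 25.2]
gripper_width: 0.677
finger_force: 12.8
```

{"api": "play_rows", "payload": {
  "moves": [
    [[0,0,-0.002],0],
    [[0,0,-0.001],0],
    [[0,0,0],0]
  ]
}}

```text
time: 3.35
tcp_pos: [0.494, 0.0301, 0.0469]
tcp_rot: [3.14, 0.004, 2.931]
contact_force: [-12.7, 0.2, 48.6]
gripper_width: 0.68
finger_force: 24.5
```

```bash
python3 - <<'E'
from h import *
w=snap("wrist")["color"];d=snap("side")["color"][150:290,180:360]
cv2.imwrite("pics/j4.png",np.hstack([cv2.resize(w,(440,330)),cv2.resize(d,(360,330))[:, :]])[:,:,::-1])
E
```

```text
(no output)
```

View pics/j4.png

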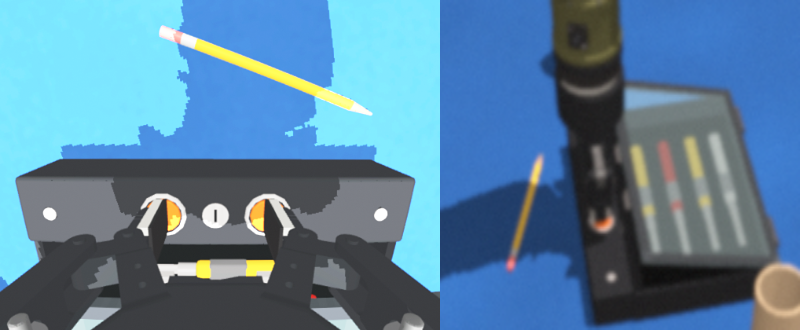

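Both caps are down and the lid has started up: the wrist view shows its front edge lifted, with the dark interior visible. I'll ease off the excess force while keeping the buttons pressed.

{"api": "play_rows", "payload": {
  "moves": [
    [[0,0,0.002],0],
    [[0,0,0.001],0],
    [[0,0,0],0]
  ]
}}

```text
time: 3.75
tcp_pos: [0.494, 0.0301, 0.0472]
tcp_rot: [3.141, 0.002, 2.931]
contact_force: [-5.4, 0.4, 25.1]
gripper_width: 0.68
finger_force: 12.5
```

```bash
python3 - <<'E'
from h import *
w=snap("wrist")["color"];d=snap("side")["color"][150:290,180:360]
cv2.imwrite("pics/j5.png",np.hstack([cv2.resize(w,(440,330)),cv2.resize(d,(360,330))[:, :]])[:,:,::-1])
s=bot.read_state();print(s["time"],s["contact_force"],s["tcp_pos"])
E
```

```text
3.85 [-5.17659063  0.83903588 24.6269119 ] [0.49400517 0.03010539 0.04716745]
```

View pics/j5.png

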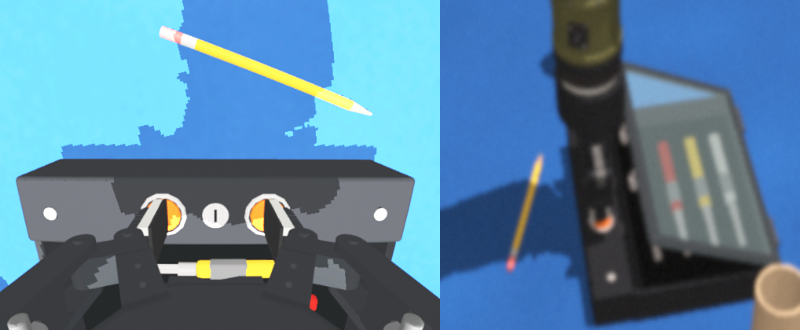

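The lid is well up, with a wide gap in both views, and both buttons are still held at about 12 N each. Now I'll lift off and retreat away from the hinge.

{"api": "play_rows", "payload": {
  "moves": [
    [[0,0,0.01],0],
    [[-0.01,0.002,0.015],0],
    [[-0.03,0.006,0.02],0],
    [[-0.035,0.008,0.02],0],
    [[-0.035,0.008,0.02],0],
    [[-0.03,0.006,0.02],0],
    [[-0.01,0,0.01],0],
    [[0,0,0],0]
  ]
}}

```text
time: 4.65
tcp_pos: [0.3431, 0.06, 0.1604]
tcp_rot: [3.141, 0.002, 2.932]
contact_force: [1.0, 0.8, 0.4]
gripper_width: 0.682
finger_force: 0.0
```

{"api": "play_rows", "payload": {
  "moves": [
    [[0,0,0],0],
    [[0,0,0],0],
    [[0,0,0],0],
    [[0,0,0],0],
    [[0,0,0],0],
    [[0,0,0],0],
    [[0,0,0],0],
    [[0,0,0],0]
  ]
}}

```text
time: 5.45
tcp_pos: [0.3433, 0.0599, 0.1597]
tcp_rot: [3.142, 0.0, 2.931]
contact_force: [-0.4, -0.8, -0.0]
gripper_width: 0.679
finger_force: 0.0
```

{"api": "play_rows", "payload": {
  "moves": [
    [[0,0,0],0],
    [[0,0,0],0],
    [[0,0,0],0],
    [[0,0,0],0],
    [[0,0,0],0],
    [[0,0,0],0],
    [[0,0,0],0],
    [[0,0,0],0]
  ]
}}

```text
time: 6.25
tcp_pos: [0.3433, 0.0599, 0.1597]
tcp_rot: [-3.142, -0.0, 2.931]
contact_force: [0.8, -1.2, 0.8]
gripper_width: 0.678
finger_force: 0.0
```

{"api": "play_rows", "payload": {
  "moves": [
    [[0,0,0],0],
    [[0,0,0],0],
    [[0,0,0],0],
    [[0,0,0],0],
    [[0,0,0],0],
    [[0,0,0],0],
    [[0,0,0],0],
    [[0,0,0],0]
  ]
}}

```text
time: 7.05
tcp_pos: [0.3433, 0.0599, 0.1597]
tcp_rot: [-3.142, -0.0, 2.931]
contact_force: [-0.2, -0.7, -0.1]
gripper_width: 0.681
finger_force: 0.0
```

```bash
python3 - <<'E'
from h import *
s=snap("side","pics/s6.png")
for c,b in orange(s): print(c,b[4],onz(s,*c,.058).round(4))
E
```

```text
[325.8  64.6] 496 [0.996  0.6814 0.058 ]
[244.6  80.2] 120 [0.6931 0.6904 0.058 ]
[223.   85.1] 42 [0.6159 0.6895 0.058 ]
[206.4 101.3] 15 [0.5373 0.6162 0.058 ]
[ 34.5 143. ] 406 [-0.0123  0.627   0.058 ]
[244.6 150.6] 86 [0.5676 0.3288 0.058 ]
[256.3 221.4] 64 [0.5038 0.0611 0.058 ]
[260.3 241. ] 72 [ 0.4907 -0.001   0.058 ]
[272.5 320.8] 61 [ 0.4376 -0.2111  0.058 ]
```

View pics/s6.png

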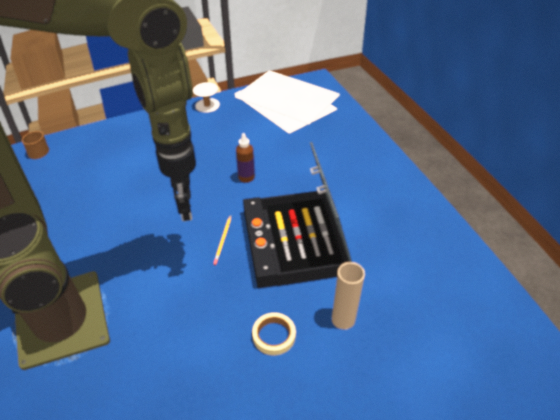

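The lid stands open, with its edge at about (312,145). The buttons are back at (256,221) and (260,241), the same pixels as at the start, and nothing else has moved.

```bash
python3 -c "
from workcell import bot
print(bot.job_done())"
```

```text
the job is handed in; nothing more can be done
None
```

I pressed both buttons together until the lid sprang clear, then backed the arm away. The last camera view shows the lid standing open, the buttons back up, and the case and bystanders where they started; I handed the job in, but no verdict came back. The press peaked at 48.6 N at the wrist, which is within its limit.

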